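Stand a carved border block on end against the batten

TASK

Tip the long carved printing block, which lies face up on the log round with its head end sticking out over the rim, up onto its foot end: its foot stays down on the log all the while, and it is eased onto its end, never let drop. Leave it standing upright in the free place between the two finished blocks, square and right up against the batten, carved face to the batten like theirs. The fresh carving is delicate, so do not grip or press on it (a light steadying touch is all it takes), and leave the other blocks, the bottle and the mallet as they are.

Things in the scene. Friction and masses are not known exactly. Their poses are not given: they have to be found in the camera images.
- log: Pale sawn log round with bark, fixed, 420 mm across and 60 mm thick, its top 60 mm above the bench. Origin at the centre of its underside, z up. Its x axis runs level from the batten, square to it, to the open side where the block sticks out over the rim (rim 210 mm from the centre); y runs along the batten. Nothing stands on the half in front of the batten but the three blocks.
- batten_face (a point): Middle of the front face of the batten where it meets the log top; axes as the log's, x pointing away from the batten. The batten is a dark wooden strip nailed across the log, 340 mm long, 24 mm thick, standing 40 mm above the log top; this front face lies 12 mm behind the log's centre.
- block: Brown hardwood block to stand up, loose: 220 long, 90 wide, 40 mm thick, 0.5 to 0.83 kg. Origin at its centre; x from its foot end (near the batten) to its head end (beyond the rim), z out of its carved face (up at the start). At the start 50 to 85 mm of its head end overhangs the rim, 60 mm above the bench; its foot is 50 to 90 mm short of the batten and it lies up to 15 degrees out of square.
- block_toe (a point): Point of the block: middle of the foot-end edge on the carved side, at x -110, y 0, z +20 mm in the block's frame. With the block standing home it meets the batten at the log top.
- block_heel (a point): Point of the block: middle of the foot-end edge on the plain back side, at x -110, y 0, z -20 mm in the block's frame: the edge it pivots on as it is tipped up. Friction with the log is about 0.5 to 0.7. On this edge the block balances 10 degrees short of upright and from there falls on towards the batten by itself; let go unsteadied it rocks for some seconds.
- block_face: The carved face of the block: the pale relief that makes up the outermost 2 mm of its thickness, over all but a 3 mm margin at its edges. Origin at the middle of that layer, 19 mm from the block's centre; axes as the block's.
- done_a: Finished block standing on end against the batten on the log's -y side of the free place, 180 mm tall, 60 wide along the batten, 36 mm thick, loose. Origin at its centre; x up, z towards the batten.
- done_b: Finished block standing on end against the batten on the log's +y side of the free place, 150 mm tall, 64 wide along the batten, 36 mm thick, loose. Origin at its centre; x up, z towards the batten. The free place between the two is 160 to 190 mm wide.
- oil_bottle: Dark bottle with a blue cap standing on the bench beside the overhanging end, diameter 64, height 150 mm, loose. Origin at the centre of its underside, z up.
- mallet: Round wooden carver's mallet standing on its head on the bench on the other side of the overhanging end, largest diameter 84, height 200 mm with the thin handle up, loose. Origin at the centre of its underside, z up.
There are look-alikes about, which are no part of the job. What is shaped like the done_b but red is not meant.

How it is judged:
At the end, for the whole second after the job is handed in: The block stands still on its foot on the log, within 3 degrees of upright, its carved face within 8 mm of the batten and square to it within 5 degrees, between the two finished blocks; the finished blocks, bottle and mallet stand within 12 mm of where they were (angle between block's own x axis and vertical below 0.05 rad and height (world z) of each of block_heel, block_toe below 0.064 m and x of block_toe in the frame of batten_face between -0.004 and 0.008 m and y of block_toe in the frame of batten_face between -0.05 and 0.05 m and angle between the z axis of block and the x axis of log, either way round below 0.09 rad and linear speed of block below 0.04 m/s and angular speed of block below 0.25 rad/s and distance of each of done_a, done_b, oil_bottle, mallet from where it was at the start of the episode below 0.012 m and angle between each of done_a, done_b's own x axis and vertical below 0.1 rad and angle between each of oil_bottle, mallet's own z axis and vertical below 0.1 rad); the robot touches nothing.
It fails at once if the foot of the block is lifted more than 15 mm off the log, or drops off it (height (world z) of block_heel above 0.075 m or height (world z) of block_heel below 0.05 m).
It fails at once if the block is let drop: past its balance point (within 10 degrees of upright) it turns faster than 1.1 rad/s, or anywhere faster than 2.5 rad/s (angular speed of block above 2.5 rad/s or (angle between block's own x axis and vertical below 0.17 rad and angular speed of block above 1.1 rad/s)).
It fails at once if the carved face is gripped or pressed with more than 15 N (contact force between any of the fingers, the arm and block_face above 15 N).
It fails at once if a finished block is knocked over or shoved more than 12 mm (distance of any of done_a, done_b from where it was at the start of the episode above 0.012 m or angle between any of done_a, done_b's own x axis and vertical above 0.2 rad).
It fails at once if the bottle or the mallet is knocked over or shoved more than 12 mm (distance of any of oil_bottle, mallet from where it was at the start of the episode above 0.012 m or angle between any of oil_bottle, mallet's own z axis and vertical above 0.2 rad).
It also fails if it takes over 72 s, if anything falls off the work surface, if the arm or the gripper's body presses on something with over 40 N, if the wrist force passes 120 N, or if a joint passes its speed limit or range.

ROBOT

A 6-joint arm with a two-finger parallel gripper is mounted at the origin on the work surface. World frame = base frame: x ahead of the robot, y to its left, z up, the work surface at z = 0. Lengths are in m, angles in rad, forces in N, time in s.
With the tool pointing down it reaches from about 0.35 to 0.725 m from the base axis. Payload 4.3 kg.
Tool frame: the origin (TCP) lies at the very end of the fingers, on their centre line; the grasp point (between the pads) lies 19 mm behind it; z points along the fingers, y is the line along which they close (so a half turn about z gives the same grasp; the last joint's range is limited). The gripper opens to 85 mm and grips with 20 to 120 N. Pads are 22 mm wide; open, the fingers measure 114 mm over their backs; the gripper's body (76 mm by 85 mm) begins 54 mm behind the grasp point. The pads swing forward as they close: fully open they stand 13 mm farther back than shut.
Start: joints at [-1.395, 0.377, 0.081, 1.274, 0, 1.46], TCP at [0.162, -0.552, 0.231] pointing down, gripper open.
Joint ranges: [-2.72, 2.72], [-0.84, 1.66], [-1.02, 1.22], [-1.77, 2.12], [-1.37, 1.28], [-3.14, 3.14]. Speed limits (rad/s): [2.57, 2.57, 3.14, 3.14, 3.14, 3.14].

INTERFACE

Orientations are given as a unit quaternion [w, x, y, z].
In Python, from bench import bot gives the robot as it stands. The module is installed in compiled form; this text tells all that it offers.
- The arm moves only by the tool play_rows, never from a script. Its argument "motion" is a list that holds one entry, the list of rows, each a list of 7 numbers: the turn, a rotation vector about the tool's x, y, z normalised to -1 to 1, where 1 is 0.5 rad, then the shift along the tool's x, y, z normalised to -1 to 1, where 1 is 40 cm, then the opening, from -1 (shut) to 1 (fully open), so that 0 is half open. A call has 1 to 5 rows; each row is the pose to reach, as a shift and turn from the pose commanded when the call began, along the tool's axes at that moment; what a row does not reach only later rows make up. A row lasts 1/8 s, in which the tool goes at most 62.5 mm and 10.7 degrees, less where a joint would pass 70% of its speed; a pose out of reach is approached as far as the arm can. A call with a number of a shift or a turn outside -1 to 1 is refused whole. A call with a gripper value outside its range is refused whole. The fingers move at their own pace and stop on an object; the grip force is fixed at half the most. Time passes only in rows, so rows that repeat a pose let the fingers close. It gives the time, the measured TCP pose, the force, the opening and the grip force at its end, in the units of the state.
- bot.get_obs(): the state, without advancing time (a new reading comes with each control period).
- bot.snapshot(name): name is "side" or "top"; returns (picture, depth): 400x640x3 uint8, red, green, blue; 400x640 float32, m along the optical axis (not along the pixel's ray), 0 where there is no reading.
- bot.calibration(name): a dict with "intrinsics" (3x3 intrinsics, pixels), "distortion" ([k1, k2, p1, p2, k3] as OpenCV has them; the pictures are not rectified), "xyz" and "attitude" of the camera in the world. Camera axes: x right, y down, z forward; pixel columns grow to the right and rows downward; lengths in m; the calibration is good to about 2 mm. A picture is of the moment at which its call begins. calibration takes no time and is no camera call.
- bot.job_done(): hands the job in; it is judged then, once.
Trained networks look in the newest picture that a camera, given by its name, has taken for a name from the list of things; names that differ only in an ending like _2 or _b are one class to them, and where a whole thing is asked for, a point or a joint stands for the part that bears it (a point fixed in the world has none). Each returns a list of dicts, best first, with "conf" (0 to 1); they miss things now and then, are a little off and sometimes report something else, mostly with a low value. They report only what shows in the picture. A call takes as long as a camera call. They do not tell look-alikes from the thing itself.
- bot.outline_of(camera, query): "region" (400x640 bool, what is visible of it) and "extent" ([left, top, right, bottom] in pixels, round what is visible of it).
The state is a dict: "t": time; "q": joint angles; "dq": joint speeds; "tau": joint torques, N m; "eef_pos": TCP position; "eef_rot": TCP orientation; "ft_force": force on the tool from outside, world axes, zero at the start; "moment": the same for the moment, N m; "width": finger opening in m; "grasp_force": force on a finger pad.
Only numpy, scipy, OpenCV 4.12 (cv2) and the standard library are available. Lean on these libraries where they do the work, as an engineer would, in place of code of your own. Each camera call takes 0.05 s, during which the arm holds its last target. There are 200 camera calls.

## Working session

There is one attempt and no reset: what is moved stays moved. The work goes in short steps, Python scripts to look and compute and a tool call to move; the robot and the scene stay as the last step left them, time stands still between calls to the robot, and variables do not carry over. Pictures are saved under pics/ and viewed, at most 10 in all, crops included, and the job is handed in when it is done.

Besides the shell and the picture viewer there is one more tool, called after ">>>" by a JSON object that holds its "name" and its "arguments", one argument or row to a line. play_rows: Moves the arm, as the interface text tells. Scaled input: -1 to 1 covers 40 cm each way for a shift and 0.5 rad each way for a turn. Its arguments: {"type":"object","properties":{"motion":{"type":"array"}},"required":["motion"]}

```bash
mkdir -p pics; cat > h.py <<'E'
import numpy as np, cv2
from scipy.spatial.transform import Rotation as R
from bench import bot
def rot(q): q=np.array(q); return R.from_quat(q[[1,2,3,0]])
def cam(n):
    c=bot.calibration(n); return np.array(c["intrinsics"]),np.array(c["distortion"]),np.array(c["xyz"]),c["attitude"]
def camR(a):
    a=np.array(a); return a if a.shape==(3,3) else rot(a).as_matrix()
def pts(n,depth,mask):
    K,D,p,a=cam(n); v,u=np.nonzero(mask&(depth>0)); z=depth[v,u]
    xy=cv2.undistortPoints(np.stack([u,v],1).astype(np.float64)[:,None],K,D)[:,0]
    return (np.c_[xy,np.ones(len(z))]*z[:,None])@camR(a).T+p
def save(n,im): cv2.imwrite("pics/"+n+".png",im[:,:,::-1])
E
python3 - <<'E'
from h import *
o=bot.get_obs();print(o)
ims=[]
for n in("top","side"):
    im,d=bot.snapshot(n); np.savez(n+"0.npz",im=im,d=d); print(n,bot.calibration(n)); ims.append(im)
    for q in("block","log","done_a","done_b","oil_bottle","mallet"):
        for r in bot.outline_of(n,q):
            P=pts(n,d,r["region"]); print(n,q,round(r["conf"],2),r["extent"],np.round(np.median(P,0),3) if len(P) else None)
save("a_top",ims[0]);save("a_side",ims[1])
E
```

```text
{'t': 0.0, 'q': array([-1.39531407e+00,  3.78100329e-01,  7.95688069e-02,  1.27438726e+00,
        2.37143633e-05,  1.46051042e+00]), 'dq': array([-8.27593833e-06, -3.74497074e-04,  2.16760142e-03, -1.08915274e-03,
        7.37987536e-04,  2.19615923e-03]), 'tau': array([ 7.31785167e-04, -4.63604665e+01,  2.69875395e+01,  2.07124493e-02,
       -2.29087127e-04, -7.41947986e-06]), 'eef_pos': array([ 0.16199077, -0.55100223,  0.2303175 ]), 'eef_rot': array([-1.06105103e-03,  9.89808869e-01,  1.42398299e-01, -2.27371050e-05]), 'ft_force': array([0.23346336, 0.29940513, 0.4695472 ]), 'moment': array([-0.03409755, -0.03130837,  0.0781722 ]), 'grasp_force': 0.0, 'width': 0.08541940020942618}
top {'intrinsics': array([[372.22628614,   0.        , 318.39907539],
       [  0.        , 372.22628614, 201.2371376 ],
       [  0.        ,   0.        ,   1.        ]]), 'distortion': array([-0.06782225,  0.        ,  0.        ,  0.        ,  0.        ]), 'xyz': array([ 0.36076994, -0.00908188,  1.13552452]), 'attitude': array([ 0.07544211, -0.70240181,  0.7049748 , -0.06285474])}
top block 0.81 
[... 1460 characters left out ...]
9.4] [0.505 0.121 0.06 ]
side done_a 0.94 [279.8, 162.2, 307.0, 204.5] [0.637 0.06  0.168]
side done_a 0.92 [289.7, 261.3, 325.1, 326.3] [0.564 0.356 0.101]
side done_a 0.77 [372.0, 152.9, 398.9, 206.3] [0.411 0.039 0.185]
side done_a 0.64 [215.9, 157.6, 246.5, 208.9] [ 0.818 -0.006  0.112]
side done_b 0.94 [279.8, 162.2, 307.0, 204.5] [0.637 0.06  0.168]
side done_b 0.92 [289.7, 261.3, 325.1, 326.3] [0.564 0.356 0.101]
side done_b 0.77 [372.0, 152.9, 398.9, 206.3] [0.411 0.039 0.185]
side done_b 0.64 [215.9, 157.6, 246.5, 208.9] [ 0.818 -0.006  0.112]
side oil_bottle 0.74 [375.7, 120.2, 400.1, 151.7] [ 0.395 -0.285  0.096]
side mallet 0.75 [261.7, 123.0, 286.1, 186.9] [ 0.741 -0.137  0.089]
```

View pics/a_top.png

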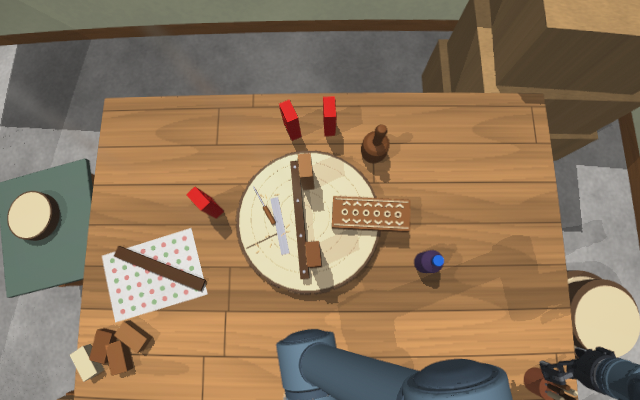

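```bash
python3 - <<'E'
from h import *
im=np.load("top0.npz")["im"][80:320,220:460]; a=cv2.resize(im,(600,600),interpolation=cv2.INTER_CUBIC); save("a_crop",a)
# measure: block top plane, log, batten
d=np.load("top0.npz")["d"]
for q in("block","log","done_a"):
    pass
m=np.ones(d.shape,bool); P=pts("top",d,m).reshape(-1,3); 
s=(P[:,2]>.088)&(P[:,2]<.108)&(P[:,0]>.38)&(P[:,0]<.68)&(P[:,1]>-.30)&(P[:,1]<.25)
n,l,st,c=cv2.connectedComponentsWithStats((lambda M:(M))(np.where((d>0),0,0).astype(np.uint8)+0)) if 0 else (0,0,0,0)
v,u=np.nonzero(d>0); M=np.zeros(d.shape,np.uint8); M[v[s],u[s]]=1; L=np.zeros(d.shape,int); idx=-np.ones(d.shape,int); idx[v,u]=np.arange(len(v))
n,l,st,c=cv2.connectedComponentsWithStats(M)
for i in range(1,n):
    if st[i,4]<60: continue
    p=P[idx[l==i]]; r=cv2.minAreaRect((p[:,:2]*1000).astype(np.float32)); print(st[i],r,np.median(p[:,2]), cv2.boxPoints(r).round(0).tolist())
s=(P[:,2]>.19)&(P[:,2]<.26)&(P[:,0]>.36)&(P[:,0]<.68)&(P[:,1]>-.1)&(P[:,1]<.2)
M[:]=0; M[v[s],u[s]]=1; n,l,st,c=cv2.connectedComponentsWithStats(M)
for i in range(1,n):
    if st[i,4]<30: continue
    p=P[idx[l==i]]; r=cv2.minAreaRect((p[:,:2]*1000).astype(np.float32)); print("done",st[i],r,np.median(p[:,2]))
for n_,q in(("top","mallet"),("top","oil_bottle"),("side","mallet"),("side","oil_bottle")):
    im2,dd=bot.snapshot(n_); 
    r=bot.outline_of(n_,q)
    if r: p=pts(n_,dd,r[0]["region"]); print(n_,q,np.round([p.min(0),p.max(0)],3).tolist(), np.percentile(p,[3,50,97],axis=0).round(3).tolist())
E
```

```text
[290 163  18 105 862] ((530.7101440429688, 65.51402282714844), (300.19207763671875, 24.32867431640625), 5.465795040130615) 0.09911276825104287 [[380.0, 63.0], [382.0, 39.0], [681.0, 68.0], [679.0, 92.0]]
[ 332  196   79   36 2479] ((531.593994140625, -139.520751953125), (221.17044067382812, 90.71479034423828), 86.83988952636719) 0.09772767109797376 [[480.0, -247.0], [571.0, -252.0], [583.0, -32.0], [492.0, -27.0]]
[420 250  11  18 102] ((404.7279968261719, -285.3444519042969), (21.52297592163086, 48.8454704284668), 80.85923767089844) 0.0995910751554665 [[379.0, -292.0], [427.0, -300.0], [431.0, -279.0], [382.0, -271.0]]
done [297 153  16  27 343] ((640.712646484375, 43.06898498535156), (64.73390197753906, 35.645240783691406), 6.608920574188232) 0.2089809888568932
done [305 241  17  27 383] ((410.76043701171875, 21.3260555267334), (60.53311538696289, 35.796356201171875), 5.459783554077148) 0.23901600186718908
top mallet [[0.702, -0.217, -0.005], [0.841, -0.121, 0.203]] [[0.704, -0.197, 0.001], [0.732, -0.156, 0.093], [0.773, -0.124, 0.2]]
top oil_bottle [[0.367, -0.331, -0.002], [0.431, -0.272, 0.154]] [[0.369, -0.319, 0.014], [0.395, -0.292, 0.103], [0.424, -0.274, 0.151]]
side mallet [[0.668, -0.482, -0.005], [0.828, 0.066, 0.213]] [[0.709, -0.258, 0.0], [0.741, -0.137, 0.088], [0.785, -0.118, 0.197]]
side oil_bottle [[0.363, -0.504, -0.006], [0.427, -0.268, 0.153]] [[0.367, -0.308, 0.048], [0.396, -0.286, 0.094], [0.424, -0.272, 0.149]]
```

View pics/a_crop.png

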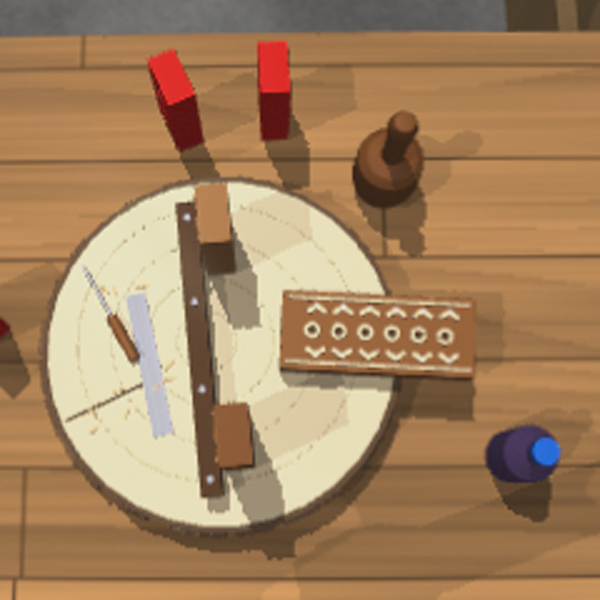

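View pics/a_side.png

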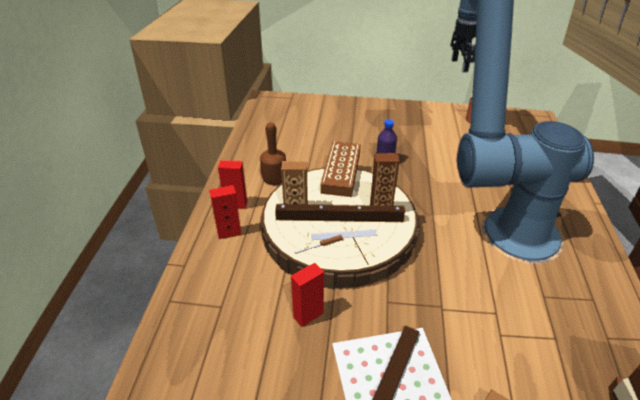

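The block I want is at top px (371,214): brown, with pale relief, overhanging the rim. The possible mix-ups are:
- Dark bar on the mat at (160,268).
- Red blocks at (290,118), (330,116) and (205,202).
- Loose offcuts at (115,350).

done_a is at (313,254) and done_b at (306,168). The crop confirms this choice.

Plan: square the block and slide it while flat with two half-open fingers, lift it with the straddling gripper, then push it low to the batten.

```bash
cat >> h.py <<'E'
A=np.radians(5.6); LX=np.array([np.sin(A),-np.cos(A),0]); LY=np.array([np.cos(A),np.sin(A),0]); F=np.array([.5317,.0525,.06])
def W(x,y,z): return F+x*LX+y*LY+np.array([0,0,z])   # log coords rel. batten face, z above log top
def L(p): d=np.array(p)-F; return np.array([d@LX,d@LY,d[2]])
def plan(p,Rt,o=None):
    o=o or bot.get_obs(); R0=rot(o["eef_rot"]); s=R0.inv().apply(np.array(p)-o["eef_pos"])/.4; t=(R0.inv()*Rt).as_rotvec()/.5
    print("turn",t.round(3),"shift",s.round(3)); return t,s
def push_rot(): return R.from_matrix(np.c_[-LX,LY,[0,0,-1]])           # tool x to batten
def lift_rot(tilt): # tilt deg of tool below horizontal, z towards batten, y = upper finger
    a=np.radians(tilt); z=-LX*np.cos(a)+np.array([0,0,-np.sin(a)]); y=-LX*np.sin(a)+np.array([0,0,np.cos(a)])
    return R.from_matrix(np.c_[np.cross(y,z),y,z])
E
python3 - <<'E'
from h import *
plan(W(.34,-.02,.17),push_rot())
E
```

```text
turn [ 0.     0.    -2.765] shift [ 1.104 -0.363  0.003]
```

>>> {"name": "play_rows", "arguments": {
  "motion": [
    [[0,0,-0.3,0.15,-0.05,0,0],[0,0,-0.6,0.3,-0.1,0,0],[0,0,-0.92,0.45,-0.15,0,0],[0,0,-0.92,0.55,-0.18,0,0]]
  ]
}}

```text
t: 1.6
eef_pos: [0.3547, -0.4189, 0.2315]
eef_rot: [0.0, 0.931, 0.365, 0.0]
ft_force: [0.0, -0.2, 0.3]
width: 0.043
grasp_force: 0.0
```

```bash
python3 - <<'E'
from h import *
plan(W(.34,-.02,.17),push_rot())
E
```

```text
turn [ 1.000e-03  0.000e+00 -1.841e+00] shift [0.571 0.083 0.004]
```

>>> {"name": "play_rows", "arguments": {
  "motion": [
    [[0,0,-0.3,0.15,0.02,0,0],[0,0,-0.6,0.3,0.04,0,0],[0,0,-0.92,0.45,0.06,0,0],[0,0,-0.92,0.57,0.083,0,0]]
  ]
}}

```text
t: 2.1
eef_pos: [0.5447, -0.2886, 0.2314]
eef_rot: [0.0, 0.823, 0.568, 0.0]
ft_force: [0.2, 0.2, 1.0]
width: 0.0428
grasp_force: 0.0
```

>>> {"name": "play_rows", "arguments": {
  "motion": [
    [[0,0,-0.3,0,0,0,0],[0,0,-0.6,0,0,0,0],[0,0,-0.92,0,0,0,0],[0,0,-0.92,0,0,0,0]]
  ]
}}

```text
t: 2.6
eef_pos: [0.543, -0.2902, 0.2312]
eef_rot: [-0.0, 0.673, 0.739, -0.0]
ft_force: [-0.9, 1.2, 0.9]
width: 0.0427
grasp_force: 0.0
```

```bash
python3 - <<'E'
from h import *
plan(W(.34,-.02,.01),push_rot())
plan(W(.255+.011,-.02,.01),push_rot()); print(bot.get_obs()["q"], L(bot.get_obs()["eef_pos"]))
E
```

```text
turn [-0.     0.    -0.009] shift [0.005 0.006 0.403]
turn [-0.     0.    -0.009] shift [0.19  0.005 0.403]
[-5.93853840e-01  4.64087952e-01  2.12837498e-01  1.31961735e+00
 -6.29541641e-05  8.83680319e-01] [ 0.34218762 -0.02224175  0.17121177]
```

>>> {"name": "play_rows", "arguments": {
  "motion": [
    [[0,0,0,0,0.005,0.15,0],[0,0,0,0,0.005,0.3,0],[0,0,0,0,0.005,0.4,0],[0,0,0,0.03,0.005,0.4,0],[0,0,0,0.055,0.005,0.4,0]]
  ]
}}

```text
t: 3.22
eef_pos: [0.5436, -0.2678, 0.073]
eef_rot: [0.001, 0.673, 0.74, 0.0]
ft_force: [0.2, -0.7, 0.3]
width: 0.0427
grasp_force: 0.0
```

>>> {"name": "play_rows", "arguments": {
  "motion": [
    [[0,0,0,0.02,0,0,0],[0,0,0,0.04,0,0,0],[0,0,0,0.06,0,0,0],[0,0,0,0.08,0,0,0],[0,0,0,0.095,0,0,0]]
  ]
}}

```text
t: 3.85
eef_pos: [0.5403, -0.2309, 0.0725]
eef_rot: [0.002, 0.673, 0.74, 0.0]
ft_force: [2.2, -5.6, 3.5]
width: 0.0426
grasp_force: 2.4
```

>>> {"name": "play_rows", "arguments": {
  "motion": [
    [[0,0,0,0,0,0,0],[0,0,0,-0.04,0,0,0],[0,0,0,-0.15,0,0,0],[0,0,0,-0.15,0,-0.15,0.5],[0,0,0,-0.15,0,-0.3,1]]
  ]
}}

```text
t: 4.47
eef_pos: [0.5429, -0.2901, 0.1901]
eef_rot: [-0.003, 0.673, 0.739, -0.0]
ft_force: [0.9, -0.9, -0.5]
width: 0.0769
grasp_force: 0.0
```

```bash
cat >> h.py <<'E'
def blk(n="top"):
    im,d=bot.snapshot(n); v,u=np.nonzero(d>0); P=pts(n,d,np.ones(d.shape,bool))
    Q=(P-F)@np.c_[LX,LY,[0,0,1]]; s=(abs(Q[:,2]-.04)<.01)&(Q[:,0]>.02)&(Q[:,0]<.32)&(abs(Q[:,1])<.085)
    M=np.zeros(d.shape,np.uint8); M[v[s],u[s]]=1; n_,l,st,c=cv2.connectedComponentsWithStats(M)
    i=1+np.argmax(st[1:,4]); q=Q[s][l[v[s],u[s]]==i]; r=cv2.minAreaRect((q[:,:2]*1000).astype(np.float32)); print(r,cv2.boxPoints(r).round(0).tolist(),np.median(q[:,2])); return im
E
python3 - <<'E'
from h import *
save("b_top",blk()); o=bot.get_obs(); print(o["q"],L(o["eef_pos"]))
plan(W(.36,-.02,.19),lift_rot(90)); plan(W(.40,-.02,.15),lift_rot(40))
E
```

```text
((159.36422729492188, -26.63503646850586), (91.3265151977539, 220.9917755126953), 85.72605895996094) [[46.0, -64.0], [266.0, -80.0], [273.0, 11.0], [53.0, 27.0]] 0.03775648557037131
[-5.93719106e-01  4.72043884e-01  1.45651049e-01  1.23662395e+00
  8.66550004e-04  8.82951549e-01] [ 0.34451687 -0.01884564  0.14025966]
turn [ 0.004  0.017 -3.149] shift [-0.039 -0.002 -0.124]
turn [-1.357  1.382 -2.921] shift [-0.139 -0.002 -0.024]
```

```bash
cat >> h.py <<'E'
def lp(th,al,heel=(.0495,-.0185),yaw=-4.2,h=.0425,s=.028,dn=0.):
    # th block tilt, al tool tilt below horizontal; lower finger's inner face on head back edge; dn = clearance
    b=np.radians(yaw); bx=np.cos(b)*LX+np.sin(b)*LY; up=np.array([0,0,1.]); t,a=np.radians([th,al])
    d=-bx*np.cos(a)-up*np.sin(a); y=-bx*np.sin(a)+up*np.cos(a)
    p=W(*heel,0)+.22*(bx*np.cos(t)+up*np.sin(t))+s*d+(h-dn)*y
    return p,R.from_matrix(np.c_[np.cross(y,d),y,d])
def rows(tg,g=1):
    o=bot.get_obs(); R0=rot(o["eef_rot"])
    for p,Rt in tg: print(np.r_[(R0.inv()*Rt).as_rotvec()/.5,R0.inv().apply(p-o["eef_pos"])/.4].round(3).tolist())
E
python3 - <<'E'
from h import *
p,r=lp(0,40,s=-.04,dn=.0); p90=p+np.array([0,0,.10]); print(L(p))
rows([(p90,lp(0,90)[1]),(p90,r),(p,r)])
E
```

```text
[ 0.27222356 -0.0348558   0.05826839]
[0.004, 0.017, -3.002, 0.18, -0.04, -0.046]
[-1.393, 1.318, -2.787, 0.18, -0.04, -0.046]
[-1.393, 1.318, -2.787, 0.181, -0.042, 0.204]
```

>>> {"name": "play_rows", "arguments": {
  "motion": [
    [[0,0,-0.33,0,0,-0.05,1],[0,0,-0.66,0,0,-0.1,1],[0,0,-1,0,0,-0.1,1],[0,0,-1,0,0,-0.1,1]]
  ]
}}

```text
t: 5.03
eef_pos: [0.5441, -0.2901, 0.2302]
eef_rot: [-0.001, 0.47, 0.883, 0.0]
ft_force: [0.8, 0.3, 0.4]
width: 0.0855
grasp_force: 0.0
```

>>> {"name": "play_rows", "arguments": {
  "motion": [
    [[0,0,-0.33,0,0,0,1],[0,0,-0.66,0,0,0,1],[0,0,-1,0,0,0,1],[0,0,-1,0,0,0,1]]
  ]
}}

```text
t: 5.52
eef_pos: [0.5442, -0.2899, 0.2301]
eef_rot: [-0.001, 0.238, 0.971, 0.001]
ft_force: [0.1, -0.3, -0.3]
width: 0.0854
grasp_force: 0.0
```

>>> {"name": "play_rows", "arguments": {
  "motion": [
    [[0,0,-0.33,0,0,0,1],[0,0,-0.66,0,0,0,1],[0,0,-1,0,0,0,1],[0,0,-1,0,0,0,1]]
  ]
}}

```text
t: 6.02
eef_pos: [0.5445, -0.29, 0.2307]
eef_rot: [-0.001, -0.009, 1.0, 0.0]
ft_force: [0.7, 1.0, 0.4]
width: 0.0854
grasp_force: 0.0
```

```bash
python3 - <<'E'
from h import *
p,r=lp(0,40,s=-.04); q=p+np.array([0,0,.10]); print(bot.get_obs()["q"],L(bot.get_obs()["eef_pos"]))
rows([(q,lp(0,65)[1]),(q,r),(p,r)])
E
```

```text
[-5.92181232e-01  4.68167471e-01  2.17859501e-01  1.32185215e+00
  1.07539507e-04 -6.10855159e-01] [ 0.34208992 -0.02066745  0.1706667 ]
[-0.871, 0.0, -0.012, 0.049, 0.171, 0.031]
[-1.744, 0.003, -0.012, 0.049, 0.171, 0.031]
[-1.744, 0.003, -0.012, 0.049, 0.171, 0.281]
```

>>> {"name": "play_rows", "arguments": {
  "motion": [
    [[-0.29,0,0,0.02,0.06,0.01,1],[-0.58,0,0,0.05,0.12,0.02,1],[-0.87,0,-0.01,0.05,0.17,0.03,1],[-0.87,0,-0.01,0.05,0.17,0.03,1]]
  ]
}}

```text
t: 6.52
eef_pos: [0.5223, -0.2234, 0.2169]
eef_rot: [-0.005, -0.011, 0.976, 0.217]
ft_force: [-0.2, -0.5, -0.6]
width: 0.0852
grasp_force: 0.0
```

>>> {"name": "play_rows", "arguments": {
  "motion": [
    [[-0.29,0,0,0,0,0,1],[-0.58,0,0,0,0,0,1],[-0.87,0,0,0,0,0,1],[-0.87,0,0,0,0,0,1]]
  ]
}}

```text
t: 7.02
eef_pos: [0.5225, -0.2237, 0.2144]
eef_rot: [-0.009, -0.011, 0.906, 0.422]
ft_force: [0.2, 0.6, 0.0]
width: 0.0852
grasp_force: 0.0
```

```bash
python3 - <<'E'
from h import *
o=bot.get_obs();print(o["q"],L(o["eef_pos"]))
rows([lp(0,40,s=-.04,dn=.008),lp(0,40,dn=.006),lp(0,30,dn=.006),lp(0,25,dn=.006)])
E
```

```text
[-0.80644697  0.94322197  0.66709195  2.01994537  0.53738079 -1.03811023] [ 0.27399553 -0.03609771  0.15443125]
[-0.0, -0.012, -0.008, -0.005, -0.201, 0.158]
[-0.0, -0.012, -0.008, -0.006, -0.196, 0.328]
[-0.349, -0.012, -0.009, -0.005, -0.185, 0.311]
[-0.524, -0.011, -0.009, -0.005, -0.181, 0.302]
```

>>> {"name": "play_rows", "arguments": {
  "motion": [
    [[0,0,0,0,-0.08,0.06,1],[0,-0.01,0,0,-0.16,0.12,1],[0,-0.01,-0.01,0,-0.2,0.16,1],[0,-0.01,-0.01,-0.005,-0.2,0.16,1]]
  ]
}}

```text
t: 7.52
eef_pos: [0.5258, -0.2244, 0.1178]
eef_rot: [-0.002, -0.015, 0.908, 0.42]
ft_force: [0.1, 0.2, -0.2]
width: 0.0852
grasp_force: 0.0
```

>>> {"name": "play_rows", "arguments": {
  "motion": [
    [[0,0,0,0,0,0.06,1],[0,0,0,0,0,0.12,1],[0,0,0,0,0,0.17,1],[0,0,0,0,0,0.17,1]]
  ]
}}

```text
t: 8.02
eef_pos: [0.525, -0.1724, 0.0751]
eef_rot: [-0.002, -0.016, 0.907, 0.42]
ft_force: [0.6, -0.9, -0.0]
width: 0.0853
grasp_force: 0.0
```

```bash
python3 - <<'E'
from h import *
o=bot.get_obs();print(o["q"],L(o["eef_pos"]),o["ft_force"])
im,d=bot.snapshot("side"); save("c",cv2.resize(im[80:260,240:480],(800,600)))
rows([lp(0,30,dn=.004),lp(0,30),lp(4,30),lp(8,30),lp(12,32)])
E
```

```text
[-0.75179919  0.9427379   0.30637928  1.62320026  0.57647859 -0.99847853] [ 0.22314219 -0.02859419  0.01510375] [ 0.63581893 -0.90224097 -0.02433356]
[-0.361, 0.003, 0.023, 0.007, 0.005, -0.01]
[-0.361, 0.003, 0.023, 0.007, 0.015, -0.012]
[-0.361, 0.003, 0.023, 0.006, 0.045, -0.035]
[-0.361, 0.003, 0.023, 0.006, 0.077, -0.057]
[-0.292, 0.004, 0.022, 0.006, 0.108, -0.072]
```

View pics/c.png

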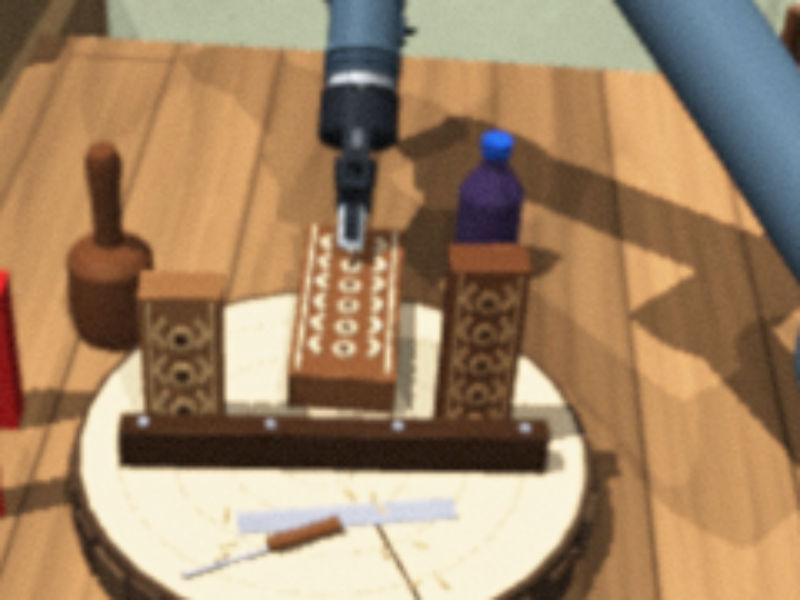

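Upper finger at crop (350,225) is above the face near the head, and the lower finger is under the head. The bottle and mallet are clear, so I'll start lifting.

>>> {"name": "play_rows", "arguments": {
  "motion": [
    [[-0.18,0,0.01,0.003,0.002,-0.005,1],[-0.36,0,0.02,0.006,0.005,-0.01,1],[-0.36,0,0.02,0.006,0.015,-0.012,1],[-0.36,0,0.02,0.006,0.03,-0.024,1],[-0.36,0,0.02,0.006,0.046,-0.035,1]]
  ]
}}

```text
t: 8.7
eef_pos: [0.5223, -0.1727, 0.0976]
eef_rot: [-0.005, -0.011, 0.866, 0.499]
ft_force: [0.3, -2.4, -1.9]
width: 0.0854
grasp_force: 1.6
```

```bash
python3 - <<'E'
from h import *
o=bot.get_obs();print(o["q"],L(o["eef_pos"]),o["ft_force"])
rows([lp(t,max(30,t)) for t in (7,10,13,16,19)])
E
```

```text
[-0.7883309   1.07042896  0.46360165  1.86015054  0.63912923 -1.12881149] [ 0.22325236 -0.03131154  0.03761239] [ 0.33842863 -2.35438347 -1.93942485]
[-0.003, 0.004, 0.004, -0.0, 0.028, -0.012]
[-0.003, 0.004, 0.004, -0.0, 0.054, -0.023]
[-0.003, 0.004, 0.004, -0.0, 0.082, -0.032]
[-0.003, 0.004, 0.004, -0.0, 0.109, -0.04]
[-0.003, 0.004, 0.004, -0.0, 0.138, -0.046]
```

```bash
python3 - <<'E'
from h import *
rows([lp(t,a,s=.024) for t,a in ((5,27),(7,25),(10,25),(13,25),(16,25))])
E
```

```text
[-0.108, 0.004, 0.004, -0.0, 0.013, -0.02]
[-0.178, 0.004, 0.004, -0.0, 0.032, -0.032]
[-0.178, 0.004, 0.004, -0.0, 0.059, -0.042]
[-0.178, 0.004, 0.004, -0.0, 0.087, -0.051]
[-0.178, 0.004, 0.004, -0.0, 0.114, -0.059]
```

>>> {"name": "play_rows", "arguments": {
  "motion": [
    [[-0.1,0,0,0,0.005,-0.02,1],[-0.18,0,0,0,0.025,-0.032,1],[-0.18,0,0,0,0.045,-0.037,1],[-0.18,0,0,0,0.06,-0.042,1],[-0.18,0,0,0,0.075,-0.047,1]]
  ]
}}

```text
t: 9.32
eef_pos: [0.522, -0.1734, 0.1327]
eef_rot: [-0.006, -0.01, 0.842, 0.539]
ft_force: [0.6, -1.5, -2.1]
width: 0.0851
grasp_force: 1.5
```

```bash
python3 - <<'E'
from h import *
o=bot.get_obs();print(o["q"],L(o["eef_pos"]),o["ft_force"])
im,d=bot.snapshot("side"); save("d",cv2.resize(im[80:260,240:480],(800,600)))
# tilt of face from depth
for n in("side","top"):
    if n=="top": im,d=bot.snapshot(n)
    r=bot.outline_of(n,"block")
    if r:
        P=pts(n,d,cv2.erode(r[0]["region"].astype(np.uint8),np.ones((3,3)))>0); Q=(P-F)@np.c_[LX,LY,[0,0,1]]
        print(n,r[0]["conf"],np.percentile(Q,[2,50,98],axis=0).round(3).tolist())
        s=Q[:,2]>.03; s&=Q[:,2]<.2; c=np.linalg.lstsq(np.c_[Q[s,:2],np.ones(s.sum())],Q[s,2],rcond=None)[0]; res=abs(np.c_[Q[:,:2],np.ones(len(Q))]@c-Q[:,2])<.006
        c=np.linalg.lstsq(np.c_[Q[res,:2],np.ones(res.sum())],Q[res,2],rcond=None)[0]; print("tilt",np.degrees(np.arctan(c[:2])),res.mean())
E
```

```text
[-0.80222483  1.11765921  0.56010434  2.0224808   0.66382134 -1.20246429] [ 0.22386723 -0.03170948  0.07265324] [ 0.64810993 -1.51399605 -2.12863883]
side 0.59 [[0.037, -0.069, 0.01], [0.12, -0.025, 0.055], [0.242, 0.017, 0.078]]
tilt [11.16194632 -1.11759298] 0.8924617817606747
top 0.78 [[0.047, -0.071, 0.037], [0.143, -0.029, 0.058], [0.241, 0.016, 0.077]]
tilt [11.17833345 -0.79102505] 0.9910714285714286
```

View pics/d.png

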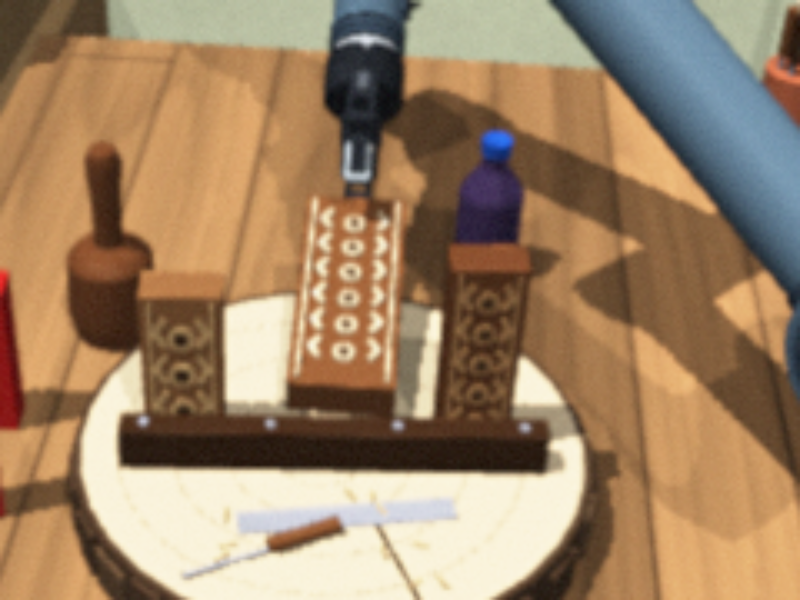

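The block is tilted about 11° with its foot still at the same place. Continuing.

```bash
python3 - <<'E'
from h import *
rows([lp(t,a,s=.024) for t,a in ((12,25),(15,27),(18,29),(21,31),(25,33),(29,35))])
E
```

```text
[0.009, 0.003, -0.0, -0.001, 0.005, -0.004]
[0.079, 0.003, -0.0, -0.001, 0.031, -0.006]
[0.149, 0.003, -0.0, -0.001, 0.057, -0.006]
[0.219, 0.003, -0.0, -0.001, 0.083, -0.005]
[0.288, 0.003, -0.0, -0.001, 0.119, -0.003]
[0.358, 0.003, -0.0, -0.001, 0.155, 0.002]
```

>>> {"name": "play_rows", "arguments": {
  "motion": [
    [[0.08,0,0,0,0.03,-0.006,1],[0.15,0,0,0,0.057,-0.006,1],[0.22,0,0,0,0.083,-0.005,1],[0.29,0,0,0,0.119,-0.003,1],[0.36,0,0,0,0.155,0.002,1]]
  ]
}}

```text
t: 10.15
eef_pos: [0.5209, -0.1468, 0.1876]
eef_rot: [-0.005, -0.01, 0.887, 0.461]
ft_force: [-0.2, -1.0, -1.8]
width: 0.0855
grasp_force: 1.2
```

```bash
cat >> h.py <<'E'
def tilt(n="top"):
    im,d=bot.snapshot(n); r=bot.outline_of(n,"block")
    if not r: print("none"); return im
    P=pts(n,d,cv2.erode(r[0]["region"].astype(np.uint8),np.ones((3,3)))>0); Q=(P-F)@np.c_[LX,LY,[0,0,1]]
    rng=np.random.default_rng(0); best=None   # ransac plane
    for _ in range(300):
        a=Q[rng.choice(len(Q),3,False)]; nn=np.cross(a[1]-a[0],a[2]-a[0]); l=np.linalg.norm(nn)
        if l<1e-6: continue
        i=abs((Q-a[0])@nn/l)<.003
        if best is None or i.sum()>best.sum(): best=i
    q=Q[best]; nn=np.linalg.svd(q-q.mean(0))[2][2]; nn*=np.sign(nn[2] if abs(nn[2])>.3 else -nn[0])
    print(n,"conf",round(r[0]["conf"],2),"normal",nn.round(3),"tilt",np.degrees(np.arctan2(-nn[0],nn[2])).round(1),"yaw",np.degrees(np.arctan2(-nn[1],-nn[0])).round(1),"range",np.percentile(q,[1,50,99],axis=0).round(3).tolist(),best.mean().round(2)); return im
def st(): o=bot.get_obs(); print("q",o["q"].round(2),"L",L(o["eef_pos"]).round(4),"f",o["ft_force"].round(1),"g",o["grasp_force"],"w",o["width"],"t",o["t"])
E
python3 - <<'E'
from h import *
st(); tilt("top"); tilt("side")
rows([lp(t,a,s=.024) for t,a in ((33,38),(37,41),(41,44),(45,47),(49,50))])
E
```

```text
q [-0.75  0.88  0.39  1.87  0.63 -1.03] L [ 0.1973 -0.0302  0.1276] f [-0.2 -1.  -1.8] g 1.1777559405891225 w 0.08552407550956745 t 10.15
top conf 0.96 normal [-0.473  0.038  0.88 ] tilt 28.2 yaw -4.6 range [[0.032, -0.068, 0.035], [0.116, -0.024, 0.081], [0.215, 0.019, 0.132]] 0.89
side conf 0.97 normal [-0.482  0.054  0.874] tilt 28.9 yaw -6.3 range [[0.026, -0.069, 0.033], [0.113, -0.024, 0.082], [0.212, 0.02, 0.137]] 0.71
[0.104, 0.002, -0.001, -0.002, 0.036, 0.003]
[0.209, 0.002, -0.001, -0.002, 0.071, 0.008]
[0.314, 0.002, -0.001, -0.002, 0.105, 0.016]
[0.418, 0.002, -0.001, -0.002, 0.139, 0.026]
[0.523, 0.002, -0.001, -0.002, 0.172, 0.039]
```

>>> {"name": "play_rows", "arguments": {
  "motion": [
    [[0.1,0,0,0,0.036,0.003,1],[0.21,0,0,0,0.071,0.008,1],[0.31,0,0,0,0.105,0.016,1],[0.42,0,0,0,0.139,0.026,1],[0.52,0,0,0,0.172,0.039,1]]
  ]
}}

```text
t: 10.98
eef_pos: [0.5196, -0.0949, 0.2341]
eef_rot: [-0.005, -0.01, 0.939, 0.343]
ft_force: [0.3, -2.0, 0.1]
width: 0.0854
grasp_force: 0.8
```

```bash
python3 - <<'E'
from h import *
st(); tilt("top"); tilt("side")
rows([lp(t,t,s=.024) for t in (51,53,55,57,60)])
E
```

```text
q [-0.62  0.59  0.2   1.65  0.54 -0.77] L [ 0.1455 -0.0264  0.1741] f [ 0.3 -2.   0.1] g 0.7901300297544367 w 0.08542197892055534 t 10.975
top conf 0.77 normal [-0.735  0.061  0.675] tilt 47.4 yaw -4.7 range [[0.021, -0.07, 0.03], [0.091, -0.032, 0.108], [0.162, 0.02, 0.186]] 0.85
side conf 0.95 normal [-0.738  0.063  0.672] tilt 47.7 yaw -4.9 range [[0.017, -0.067, 0.03], [0.085, -0.023, 0.105], [0.155, 0.02, 0.182]] 0.75
[0.041, 0.0, -0.004, -0.002, 0.019, 0.001]
[0.11, 0.0, -0.004, -0.002, 0.036, 0.005]
[0.18, -0.0, -0.004, -0.002, 0.053, 0.01]
[0.25, -0.0, -0.004, -0.002, 0.07, 0.015]
[0.355, -0.0, -0.004, -0.002, 0.094, 0.025]
```

>>> {"name": "play_rows", "arguments": {
  "motion": [
    [[0.02,0,0,0,0,0,0.8],[0.04,0,0,0,0,0,0.6],[0.07,0,0,0,0,0,0.4],[0.1,0,0,0,0,0,0.25],[0.1,0,0,0,0,0,0.25]]
  ]
}}

```text
t: 11.8
eef_pos: [0.5199, -0.0943, 0.2352]
eef_rot: [-0.004, -0.011, 0.948, 0.319]
ft_force: [-0.3, -0.8, -0.2]
width: 0.0536
grasp_force: 0.7
```

```bash
python3 - <<'E'
from h import *
st(); tilt("top"); tilt("side")
for h in(.0265,): rows([lp(t,t,s=.024,h=h) for t in (53,56,59,62,65,68,71)])
E
```

```text
q [-0.6   0.56  0.19  1.61  0.51 -0.73] L [ 0.145  -0.0261  0.1752] f [-0.3 -0.8 -0.2] g 0.6659333780407906 w 0.05364656285447252 t 11.8
top conf 0.83 normal [-0.787  0.068  0.613] tilt 52.1 yaw -5.0 range [[0.018, -0.069, 0.028], [0.085, -0.027, 0.116], [0.146, 0.02, 0.195]] 0.84
side conf 0.78 normal [-0.784  0.089  0.614] tilt 51.9 yaw -6.5 range [[0.015, -0.065, 0.03], [0.079, -0.022, 0.111], [0.141, 0.022, 0.19]] 0.74
[0.008, 0.002, -0.003, -0.001, -0.005, 0.004]
[0.113, 0.002, -0.003, -0.001, 0.021, 0.008]
[0.218, 0.002, -0.003, -0.001, 0.046, 0.014]
[0.323, 0.002, -0.003, -0.001, 0.071, 0.02]
[0.427, 0.001, -0.003, -0.001, 0.095, 0.029]
[0.532, 0.001, -0.003, -0.001, 0.119, 0.038]
[0.637, 0.001, -0.003, -0.001, 0.143, 0.049]
```

>>> {"name": "play_rows", "arguments": {
  "motion": [
    [[0.11,0,0,0,0.024,0.008,0.25],[0.22,0,0,0,0.048,0.014,0.25],[0.32,0,0,0,0.072,0.02,0.25],[0.43,0,0,0,0.095,0.029,0.22],[0.53,0,0,0,0.119,0.038,0.2]]
  ]
}}

```text
t: 12.62
eef_pos: [0.5189, -0.0473, 0.252]
eef_rot: [-0.002, -0.011, 0.982, 0.191]
ft_force: [-0.7, -0.0, 0.1]
width: 0.0514
grasp_force: 0.3
```

```bash
python3 - <<'E'
from h import *
st(); tilt("top"); tilt("side")
rows([lp(t,t,s=.024,h=.0257) for t in (70,72,74,76,78,80,82,84)])
E
```

```text
q [-0.42  0.37  0.06  1.43  0.35 -0.47] L [ 0.098  -0.0225  0.192 ] f [-0.7 -0.   0.1] g 0.3302845638245344 w 0.05143308760271359 t 12.625
top conf 0.89 normal [-0.915  0.078  0.397] tilt 66.6 yaw -4.9 range [[0.015, -0.065, 0.028], [0.052, -0.033, 0.117], [0.097, 0.022, 0.216]] 0.73
side conf 0.7 normal [-0.92   0.067  0.386] tilt 67.2 yaw -4.1 range [[0.012, -0.062, 0.032], [0.052, -0.02, 0.125], [0.091, 0.022, 0.216]] 0.75
[0.072, 0.001, -0.002, -0.001, 0.015, 0.003]
[0.142, 0.001, -0.002, -0.001, 0.032, 0.006]
[0.212, 0.001, -0.002, -0.001, 0.049, 0.01]
[0.282, 0.001, -0.002, -0.001, 0.066, 0.014]
[0.352, 0.001, -0.002, -0.001, 0.082, 0.019]
[0.421, 0.001, -0.002, -0.001, 0.099, 0.025]
[0.491, 0.001, -0.002, -0.001, 0.115, 0.031]
[0.561, 0.001, -0.002, -0.001, 0.131, 0.037]
```

>>> {"name": "play_rows", "arguments": {
  "motion": [
    [[0.07,0,0,0,0.015,0.003,0.17],[0.14,0,0,0,0.032,0.006,0.14],[0.21,0,0,0,0.049,0.01,0.12],[0.28,0,0,0,0.064,0.014,0.12],[0.28,0,0,0,0.064,0.014,0.12]]
  ]
}}

```text
t: 13.45
eef_pos: [0.5182, -0.0204, 0.2565]
eef_rot: [-0.001, -0.012, 0.992, 0.122]
ft_force: [0.3, -0.5, -0.0]
width: 0.0482
grasp_force: 0.0
```

```bash
python3 - <<'E'
from h import *
st(); tilt("top"); im=tilt("side"); save("e",cv2.resize(im[80:260,240:480],(800,600)))
rows([lp(t,t,s=.024,h=.024) for t in (76,78,80,82,84,86,88,89)])
E
```

```text
q [-0.3   0.3   0.01  1.36  0.23 -0.34] L [ 0.0713 -0.0205  0.1965] f [ 0.3 -0.5 -0. ] g 0.0 w 0.04819506690851654 t 13.45
top conf 0.85 normal [-0.968  0.078  0.24 ] tilt 76.0 yaw -4.6 range [[0.009, -0.063, 0.028], [0.033, -0.039, 0.129], [0.061, 0.018, 0.223]] 0.71
side conf 0.73 normal [-0.959  0.095  0.266] tilt 74.5 yaw -5.7 range [[0.01, -0.06, 0.034], [0.037, -0.019, 0.128], [0.064, 0.023, 0.221]] 0.77
[0.001, -0.0, -0.004, -0.001, -0.002, -0.001]
[0.071, -0.0, -0.004, -0.001, 0.016, 0.002]
[0.141, -0.0, -0.004, -0.001, 0.033, 0.005]
[0.21, -0.0, -0.004, -0.001, 0.049, 0.008]
[0.28, -0.0, -0.004, -0.001, 0.066, 0.012]
[0.35, -0.0, -0.004, -0.001, 0.083, 0.017]
[0.42, -0.001, -0.004, -0.001, 0.099, 0.022]
[0.455, -0.001, -0.004, -0.001, 0.107, 0.025]
```

View pics/e.png

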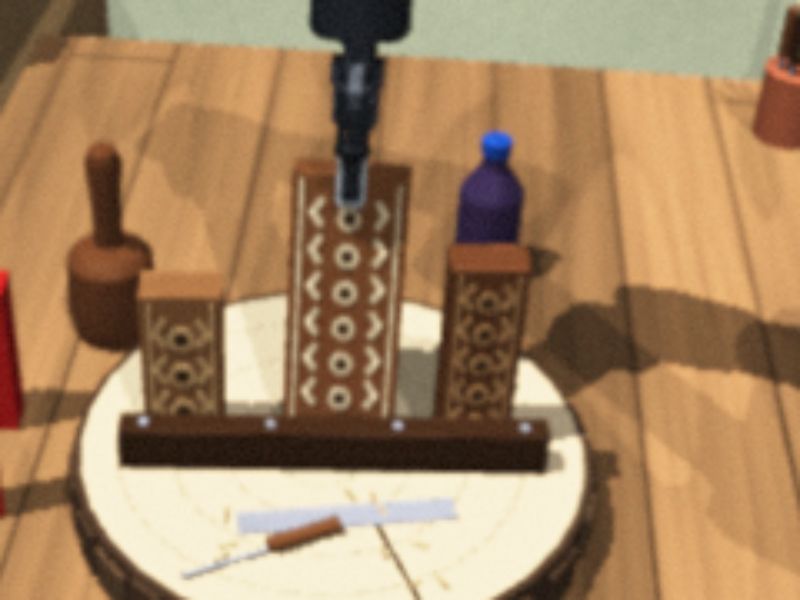

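The block is at about 75.5°, held between the fingers (front finger at crop (350,190)). From here I'll ease it past balance slowly.

>>> {"name": "play_rows", "arguments": {
  "motion": [
    [[0.04,0,0,0,0.01,0.001,0.12],[0.08,0,0,0,0.02,0.002,0.12],[0.12,0,0,0,0.029,0.004,0.12],[0.16,0,0,0,0.038,0.006,0.12],[0.2,0,0,0,0.047,0.008,0.12]]
  ]
}}

```text
t: 14.28
eef_pos: [0.5178, -0.0023, 0.2576]
eef_rot: [-0.001, -0.011, 0.997, 0.072]
ft_force: [-0.2, 0.1, 0.2]
width: 0.0478
grasp_force: 0.0
```

>>> {"name": "play_rows", "arguments": {
  "motion": [
    [[0.025,0,0,0,0.006,0.001,0.12],[0.05,0,0,0,0.012,0.002,0.12],[0.08,0,0,0,0.018,0.004,0.12],[0.11,0,0,0,0.024,0.006,0.12],[0.14,0,0,0,0.03,0.008,0.12]]
  ]
}}

```text
t: 14.9
eef_pos: [0.5176, 0.0097, 0.256]
eef_rot: [-0.0, -0.011, 0.999, 0.037]
ft_force: [0.7, 0.1, -0.2]
width: 0.0479
grasp_force: 0.2
```

```bash
python3 - <<'E'
from h import *
st(); tilt("top"); tilt("side")
rows([lp(t,t,s=.024,h=.024) for t in (86,88,89,90)])
E
```

```text
q [-0.15  0.26 -0.02  1.3   0.07 -0.17] L [ 0.0412 -0.0182  0.196 ] f [ 0.7  0.1 -0.2] g 0.17927889246493578 w 0.04785106162055855 t 14.9
top conf 0.74 normal [-0.    -0.001  1.   ] tilt 0.0 yaw 82.1 range [[-0.193, -0.166, -0.003], [-0.107, -0.014, -0.001], [0.215, 0.166, 0.002]] 0.82
side conf 0.75 normal [-0.992  0.096  0.076] tilt 85.6 yaw -5.5 range [[0.003, -0.057, 0.038], [0.014, -0.016, 0.131], [0.024, 0.025, 0.223]] 0.79
[0.01, 0.0, -0.003, -0.001, 0.005, -0.002]
[0.08, 0.0, -0.003, -0.001, 0.022, -0.0]
[0.115, 0.0, -0.003, -0.001, 0.031, 0.001]
[0.15, -0.0, -0.003, -0.001, 0.039, 0.003]
```

>>> {"name": "play_rows", "arguments": {
  "motion": [
    [[0.025,0,0,0,0.006,0,0.12],[0.05,0,0,0,0.012,0,0.12],[0.08,0,0,0,0.018,0,0.12],[0.11,0,0,0,0.024,0.001,0.12],[0.14,0,0,0,0.03,0.001,0.12]]
  ]
}}

```text
t: 15.72
eef_pos: [0.5173, 0.0218, 0.2565]
eef_rot: [-0.0, -0.011, 1.0, 0.002]
ft_force: [0.1, 1.1, 1.0]
width: 0.0478
grasp_force: 0.2
```

```bash
python3 - <<'E'
from h import *
st(); tilt("side")
rows([lp(t,t,s=.024,h=.024) for t in (88,89,90)])
E
```

```text
q [-0.08  0.25 -0.03  1.29  0.   -0.11] L [ 0.0291 -0.0173  0.1965] f [0.1 1.1 1. ] g 0.21925237029790878 w 0.04775686079038393 t 15.725
side conf 0.82 normal [-0.996  0.088  0.02 ] tilt 88.9 yaw -5.0 range [[-0.0, -0.059, 0.04], [0.006, -0.015, 0.132], [0.012, 0.028, 0.221]] 0.78
[-0.06, 0.0, -0.001, -0.001, -0.009, -0.0]
[-0.025, 0.0, -0.001, -0.001, -0.001, 0.0]
[0.009, 0.0, -0.001, -0.001, 0.008, 0.001]
```

>>> {"name": "play_rows", "arguments": {
  "motion": [
    [[0,0,0,0,0.005,0,0.12],[0,0,0,0,0.008,0,0.2],[0,0,0,0,0.008,0,0.4],[0,0,0,0,0.008,0,0.7],[0,0,0,0,0.008,0,0.7]]
  ]
}}

```text
t: 16.45
eef_pos: [0.5173, 0.0246, 0.2566]
eef_rot: [-0.0, -0.011, 1.0, 0.002]
ft_force: [0.4, 0.3, 0.6]
width: 0.0722
grasp_force: 0.0
```

>>> {"name": "play_rows", "arguments": {
  "motion": [
    [[0,0,0,0,0,-0.1,0.7],[0,0,0,0,0,-0.2,0.7],[0,0,0,0,0,-0.25,0.7],[0,0,0,0,0,-0.25,0.7]]
  ]
}}

```text
t: 16.95
eef_pos: [0.5183, 0.0241, 0.3581]
eef_rot: [0.002, -0.011, 1.0, 0.002]
ft_force: [-0.5, -0.2, -0.3]
width: 0.0726
grasp_force: 0.0
```

```bash
cat >> h.py <<'E'
def topz():
    im,d=bot.snapshot("top"); P=pts("top",d,np.ones(d.shape,bool)); Q=(P-F)@np.c_[LX,LY,[0,0,1]]
    for nm,z,y0,y1 in(("block",.218,-.09,.07),("a",.178,-.17,-.085),("b",.148,.065,.15),("batten",.04,-.2,.2)):
        s=(abs(Q[:,2]-z)<.008)&(Q[:,0]>-.04)&(Q[:,0]<.1)&(Q[:,1]>y0)&(Q[:,1]<y1); q=Q[s]
        if s.sum()>10: print(nm,cv2.minAreaRect((q[:,:2]*1000).astype(np.float32)),np.median(q[:,2]).round(3),s.sum())
    return im
E
python3 - <<'E'
from h import *
st(); tilt("side"); save("f",topz()[120:300,200:440])
E
```

```text
q [-0.08  0.26  0.24  1.55  0.   -0.1 ] L [ 0.027  -0.0162  0.2981] f [-0.5 -0.2 -0.3] g 0.0 w 0.07261763432857436 t 16.95
side conf 0.72 normal [-0.995  0.098  0.001] tilt 89.9 yaw -5.6 range [[-0.002, -0.056, 0.043], [0.004, -0.016, 0.137], [0.01, 0.025, 0.221]] 0.76
```

```bash
cat >> h.py <<'E'
def pr(al,x,y,z):
    a=np.radians(al); d=-LX*np.cos(a)+np.array([0,0,-np.sin(a)]); return W(x,y,z),R.from_matrix(np.c_[np.cross(LY,d),LY,d])
E
python3 - <<'E'
from h import *
rows([pr(90,.17,-.017,.25),pr(45,.17,-.017,.20)])
E
```

```text
[0.005, -0.011, 2.991, -0.028, -0.358, 0.111]
[-1.164, 1.25, 2.825, -0.029, -0.358, 0.236]
```

>>> {"name": "play_rows", "arguments": {
  "motion": [
    [[0,0,0.33,0,-0.1,0,0.7],[0,0,0.66,0,-0.2,0,0.6],[0,0,1,0,-0.3,0,0.5],[0,0,1,0,-0.36,0,0.4],[0,0,1,0,-0.36,0,0.4]]
  ]
}}

```text
t: 17.73
eef_pos: [0.5199, -0.1209, 0.3541]
eef_rot: [-0.002, 0.238, 0.971, 0.003]
ft_force: [0.6, 0.2, 0.2]
width: 0.0598
grasp_force: 0.0
```

>>> {"name": "play_rows", "arguments": {
  "motion": [
    [[0,0,0.33,0,0,0,0.4],[0,0,0.66,0,0,0,0.4],[0,0,1,0,0,0,0.4],[0,0,1,0,0,0,0.4]]
  ]
}}

```text
t: 18.23
eef_pos: [0.5202, -0.1186, 0.3552]
eef_rot: [-0.002, 0.468, 0.884, 0.002]
ft_force: [-0.8, 0.2, 0.1]
width: 0.0595
grasp_force: 0.0
```

>>> {"name": "play_rows", "arguments": {
  "motion": [
    [[0,0,0.33,0,0,0,0.4],[0,0,0.66,0,0,0,0.4],[0,0,1,0,0,0,0.4],[0,0,1,0,0,0,0.4]]
  ]
}}

```text
t: 18.73
eef_pos: [0.5204, -0.1191, 0.3555]
eef_rot: [-0.002, 0.671, 0.741, 0.002]
ft_force: [-0.2, -0.4, 0.3]
width: 0.0598
grasp_force: 0.0
```

```bash
python3 - <<'E'
from h import *
st(); rows([pr(68,.17,-.017,.20),pr(45,.17,-.017,.20)]); topz()
E
```

```text
q [-0.35  0.3   0.29  1.56  0.    1.13] L [ 0.1696 -0.028   0.2955] f [-0.2 -0.4  0.3] g 0.0 w 0.059828872722177275 t 18.725
[-0.001, 0.757, 0.001, -0.002, 0.028, 0.239]
[-0.001, 1.56, 0.001, -0.002, 0.028, 0.239]
block ((23.702693939208984, -16.075454711914062), (90.26273345947266, 39.768978118896484), 84.92471313476562) 0.219 626
a ((19.222095489501953, -123.45507049560547), (60.447242736816406, 35.67560958862305), 89.80391693115234) 0.179 362
b ((19.80609703063965, 107.8828125), (35.42933654785156, 65.21849822998047), 0.6187483072280884) 0.149 317
batten ((10.964439392089844, -10.715164184570312), (338.21087646484375, 72.4437255859375), 89.7513427734375) 0.039 967
```

>>> {"name": "play_rows", "arguments": {
  "motion": [
    [[0,0.3,0,0,0.01,0.08,0.4],[0,0.6,0,0,0.02,0.16,0.4],[0,0.9,0,0,0.028,0.23,0.4],[0,0.9,0,0,0.028,0.23,0.4]]
  ]
}}

```text
t: 19.27
eef_pos: [0.5302, -0.1194, 0.2593]
eef_rot: [-0.171, 0.656, 0.719, 0.151]
ft_force: [1.2, -0.7, 0.4]
width: 0.06
grasp_force: 0.0
```

```bash
python3 - <<'E'
from h import *
st(); rows([pr(45,.17,-.017,.20),pr(45,.15,-.017,.12),pr(45,.11,-.017,.05),pr(45,.085,-.017,.007),pr(45,.060,-.017,.007)])
E
```

```text
q [-0.55  0.52  0.28  1.62  0.36  0.88] L [ 0.1709 -0.0183  0.1993] f [ 1.2 -0.7  0.4] g 0.0 w 0.0599781512601604 t 19.275
[-0.005, 0.651, -0.015, 0.003, 0.003, -0.001]
[-0.005, 0.651, -0.015, -0.041, 0.004, 0.201]
[-0.005, 0.651, -0.015, -0.029, 0.005, 0.402]
[-0.005, 0.651, -0.015, -0.021, 0.005, 0.526]
[-0.005, 0.651, -0.015, 0.035, 0.005, 0.554]
```

>>> {"name": "play_rows", "arguments": {
  "motion": [
    [[0,0.33,-0.01,0,0,0,0.4],[0,0.65,-0.015,0,0.005,0.07,0.4],[0,0.65,-0.015,-0.03,0.005,0.2,0.4],[0,0.65,-0.015,-0.03,0.005,0.3,0.4],[0,0.65,-0.015,-0.03,0.005,0.4,0.4]]
  ]
}}

```text
t: 19.9
eef_pos: [0.529, -0.058, 0.1153]
eef_rot: [-0.278, 0.619, 0.688, 0.257]
ft_force: [0.4, -0.4, 0.6]
width: 0.0596
grasp_force: 0.0
```

```bash
python3 - <<'E'
from h import *
st(); rows([pr(45,.085,-.017,.008),pr(45,.060,-.017,.008),pr(45,.05,-.017,.008),pr(45,.044,-.017,.008)])
E
```

```text
q [-0.57  0.73  0.08  1.46  0.59  0.73] L [ 0.1097 -0.0134  0.0553] f [ 0.4 -0.4  0.6] g 0.0 w 0.0595671696340523 t 19.9
[0.005, 0.019, 0.02, -0.039, -0.01, 0.128]
[0.005, 0.019, 0.02, 0.006, -0.009, 0.171]
[0.005, 0.019, 0.02, 0.024, -0.009, 0.189]
[0.005, 0.019, 0.02, 0.034, -0.009, 0.199]
```

>>> {"name": "play_rows", "arguments": {
  "motion": [
    [[0,0.02,0.02,-0.02,-0.005,0.06,0.4],[0,0.02,0.02,-0.039,-0.009,0.128,0.4],[0,0.02,0.02,-0.016,-0.009,0.15,0.4],[0,0.02,0.02,0.006,-0.009,0.171,0.4],[0,0.02,0.02,0.006,-0.009,0.171,0.4]]
  ]
}}

```text
t: 20.52
eef_pos: [0.5204, -0.0089, 0.0695]
eef_rot: [-0.284, 0.621, 0.683, 0.258]
ft_force: [0.4, 0.3, 0.6]
width: 0.0598
grasp_force: 0.0
```

>>> {"name": "play_rows", "arguments": {
  "motion": [
    [[0,0,0,0.005,0,0.005,0.4],[0,0,0,0.01,0,0.01,0.4],[0,0,0,0.014,0,0.014,0.4],[0,0,0,0.018,0,0.018,0.4]]
  ]
}}

```text
t: 21.02
eef_pos: [0.5189, 0.0006, 0.0679]
eef_rot: [-0.285, 0.622, 0.682, 0.258]
ft_force: [-1.4, 0.8, -0.6]
width: 0.0598
grasp_force: 0.0
```

```bash
python3 - <<'E'
from h import *
st(); topz(); tilt("side")
E
```

```text
q [-0.49  0.72 -0.09  1.28  0.63  0.81] L [ 0.0504 -0.0179  0.0079] f [-1.4  0.8 -0.6] g 0.0 w 0.0597764666171382 t 21.025
block ((24.498241424560547, -6.9629669189453125), (73.22162628173828, 38.449222564697266), 86.2530746459961) 0.219 448
b ((19.849838256835938, 107.53005981445312), (35.3350830078125, 63.85793685913086), 0.6257899403572083) 0.149 324
batten ((37.538387298583984, 49.66991424560547), (215.46231079101562, 124.71993255615234), 89.90419006347656) 0.039 551
side conf 0.77 normal [-0.996  0.088  0.002] tilt 89.9 yaw -5.1 range [[-0.001, -0.056, 0.04], [0.004, -0.015, 0.138], [0.01, 0.027, 0.221]] 0.76
```

Near contact now. I'll push on in small steps and watch the force.

>>> {"name": "play_rows", "arguments": {
  "motion": [
    [[0,0,0,0.003,0,0.003,0.4],[0,0,0,0.005,0,0.005,0.4],[0,0,0,0.007,0,0.007,0.4],[0,0,0,0.009,0,0.009,0.4]]
  ]
}}

```text
t: 21.68
eef_pos: [0.5189, 0.0053, 0.0679]
eef_rot: [-0.285, 0.622, 0.682, 0.258]
ft_force: [1.3, -2.0, -0.7]
width: 0.0597
grasp_force: 0.9
```

>>> {"name": "play_rows", "arguments": {
  "motion": [
    [[0,0,0,0.002,0,0.002,0.4],[0,0,0,0.004,0,0.004,0.4],[0,0,0,0.006,0,0.006,0.4],[0,0,0,0.006,0,0.006,0.4]]
  ]
}}

```text
t: 22.18
eef_pos: [0.5181, 0.0092, 0.0681]
eef_rot: [-0.285, 0.622, 0.682, 0.258]
ft_force: [1.0, -0.9, -0.3]
width: 0.0598
grasp_force: 0.7
```

```bash
python3 - <<'E'
from h import *
st(); topz(); tilt("side")
E
```

```text
q [-0.48  0.71 -0.1   1.26  0.64  0.83] L [ 0.0418 -0.0178  0.0081] f [ 1.  -0.9 -0.3] g 0.7187193488061894 w 0.059788085456158095 t 22.175
block ((20.940439224243164, -13.144989013671875), (80.97650146484375, 38.64038848876953), 89.45819091796875) 0.219 491
b ((19.923267364501953, 107.57413482666016), (35.198184967041016, 65.30339813232422), 0.6335166096687317) 0.149 323
batten ((36.54048156738281, 46.312339782714844), (123.13937377929688, 224.46261596679688), 0.22319462895393372) 0.039 500
side conf 0.64 normal [-1.     0.009  0.002] tilt 89.9 yaw -0.5 range [[-0.002, -0.059, 0.044], [0.001, -0.018, 0.14], [0.004, 0.024, 0.221]] 0.76
```

>>> {"name": "play_rows", "arguments": {
  "motion": [
    [[0,0,0,0.002,0,0.002,0.4],[0,0,0,0.004,0,0.004,0.4],[0,0,0,0.004,0,0.004,0.4]]
  ]
}}

```text
t: 22.7
eef_pos: [0.5179, 0.0109, 0.068]
eef_rot: [-0.285, 0.622, 0.682, 0.258]
ft_force: [0.3, -5.2, 0.9]
width: 0.06
grasp_force: 2.4
```

>>> {"name": "play_rows", "arguments": {
  "motion": [
    [[0,0,0,-0.01,0,-0.01,0.4],[0,0,0,-0.04,0,-0.04,0.4],[0,0,0,-0.08,0,-0.12,0.4],[0,0,0,-0.1,0,-0.24,0.4],[0,0,0,-0.1,0,-0.35,0.4]]
  ]
}}

```text
t: 23.32
eef_pos: [0.5294, -0.1176, 0.1384]
eef_rot: [-0.286, 0.622, 0.681, 0.259]
ft_force: [0.9, 0.4, -0.2]
width: 0.0598
grasp_force: 0.0
```

```bash
python3 - <<'E'
from h import *
st(); im=topz(); i2=tilt("side"); save("g",np.vstack([cv2.resize(im[130:300,200:440],(425,300)),cv2.resize(i2[100:270,240:480],(425,300))]))
for n,q in(("top","mallet"),("top","oil_bottle")):
    m,d=bot.snapshot(n); r=bot.outline_of(n,q)
    if r: print(q,np.percentile(pts(n,d,r[0]["region"]),[3,50,97],axis=0).round(3).tolist())
E
```

```text
q [-0.65  0.79  0.25  1.62  0.55  0.66] L [ 0.1691 -0.0189  0.0784] f [ 0.9  0.4 -0.2] g 0.0 w 0.05975681687884496 t 23.325
block ((19.42580795288086, -17.457080841064453), (39.15497970581055, 90.62290954589844), 0.23649705946445465) 0.219 620
a ((19.263683319091797, -123.47766876220703), (60.345481872558594, 35.55677795410156), 89.7730941772461) 0.179 362
b ((19.96314811706543, 107.48246765136719), (35.384334564208984, 64.96284484863281), 0.8663740754127502) 0.149 325
batten ((6.9942169189453125, -10.990188598632812), (337.5787658691406, 64.19277954101562), 89.8746337890625) 0.039 883
side conf 0.57 normal [-1.     0.004  0.006] tilt 89.7 yaw -0.2 range [[-0.004, -0.06, 0.042], [-0.001, -0.019, 0.141], [0.002, 0.024, 0.221]] 0.77
mallet [[0.704, -0.195, 0.025], [0.732, -0.155, 0.094], [0.777, -0.124, 0.2]]
```

View pics/g.png

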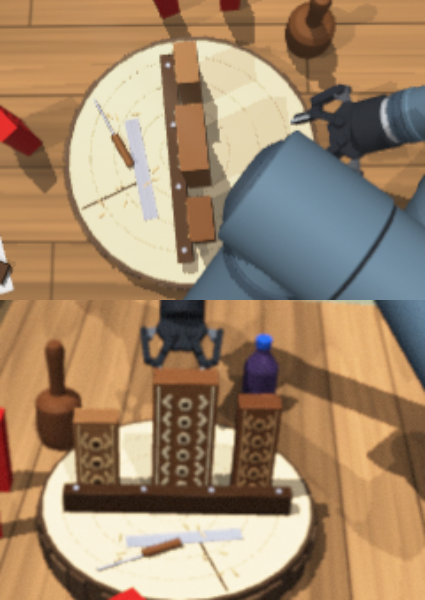

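The block stands flush and square between the finished blocks (picture centre (190,145) in the top view, (185,430) in the side view). The other blocks, bottle and mallet are standing undisturbed, and the gripper is clear.

```bash
python3 -c "
from bench import bot; print(bot.job_done())"
```

```text
the job is handed in; nothing more can be done
None
```

I've handed the job in: by my last camera check the block stood upright, square and flush against the batten between the finished blocks, with the gripper clear; the hand-in returned no verdict.

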